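# Clamp a transformer in the test fixture with its two-stage lever

## Robot

A 7-joint arm with a two-finger parallel gripper is mounted at the origin on the work surface; the furniture and walls round the work are solid. World frame = base frame: x ahead of the robot, y to its left, z up, the work surface at z = 0. Lengths are in m, angles in rad, forces in N, time in s.
With the tool pointing down it reaches from about 0.4 to 0.875 m from the base axis. Payload 19.3 kg.
Tool frame: the origin (TCP) lies at the very end of the fingers, on their centre line; the grasp point (between the pads) lies 19 mm behind it; z points along the fingers, y is the line along which they close (so a half turn about z gives the same grasp; the last joint's range is limited). The gripper opens to 85 mm and grips with 20 to 120 N. Pads are 22 mm wide; open, the fingers measure 114 mm over their backs; the gripper's body (76 mm by 85 mm) begins 54 mm behind the grasp point. The pads swing forward as they close: fully open they stand 13 mm farther back than shut.
Start: joints at [1.179, 0.521, -0.036, 1.599, 0.021, 1.021, -0.113], TCP at [0.198, -0.593, 0.231] pointing down, gripper open.
Joint ranges: [-2.91, 2.91], [-0.3, 2.13], [-1.5, 1.42], [0.17, 2.43], [-1.26, 4.41], [0.16, 1.93], [-2.52, 2.52]. Speed limits (rad/s): [1.89, 1.89, 2.39, 2.39, 3.01, 3.01, 3.01].

## Interface

Orientations are given as [roll, pitch, yaw] about the fixed x, y, z axes, in that order (R = Rz(yaw) Ry(pitch) Rx(roll)).
In Python, from workcell import monitor, optics, job_done gives the robot as it stands.
- The arm moves only by the shell command python3 -m handwheel 'ROWS' [FORCE]. ROWS is JSON, a list of rows, each an object of numbers: "dx", "dy", "dz": the shift along the tool's x, y, z in cm; "wx", "wy", "wz": the turn, a rotation vector about the tool's x, y, z in rad; "claw": the opening in per cent of the stroke, from 0 (shut) to 100 (fully open). A call has 1 to 8 rows; each row shifts and turns the commanded pose from where the row before left it, along the tool's axes as they then stand; what a row does not reach is not made up. A row lasts 1/8 s, in which the tool goes at most 62.5 mm and 10.7 degrees, less where a joint would pass 70% of its speed; a pose out of reach is approached as far as the arm can. A call with a gripper value outside its range is refused whole. The fingers move at their own pace and stop on an object; FORCE is the grip in N (left out, the last holds). Time passes only in rows, so rows that do not move let the fingers close. It gives the time, the measured TCP pose, the force, the opening and the grip force at its end, in the units of the state.
- monitor.observe(): the state, without advancing time (a new reading comes with each control period).
- optics.grab_frame(name): name is "side" or "top"; returns a dict with "frame" (384x512x3 uint8, blue, green, red), "fovy" (degrees; the focal length in pixels is half the picture's height over the tangent of half this angle, whatever the lens; pixels are square), "cx", "cy" (the principal point, pixels), "R" (3x3) and "t" (3): a world point X has camera coordinates R X + t. Camera axes: x right, y down, z forward; pixel columns grow to the right and rows downward; lengths in m; the calibration is good to about 2 mm. A picture is of the moment at which its call begins. There is no depth.
- job_done(): hands the job in; it is judged then, once.
Trained networks look in the newest picture that a camera, given by its name, has taken for a name from the list of things; names that differ only in an ending like _2 or _b are one class to them, and where a whole thing is asked for, a point or a joint stands for the part that bears it (a point fixed in the world has none). Each returns a list of dicts, best first, with "p" (0 to 1); they miss things now and then, are a little off and sometimes report something else, mostly with a low value. They report only what shows in the picture. A call takes as long as a camera call. They do not tell look-alikes from the thing itself.
- optics.masks_of(name, camera): "region" (384x512 bool, what is visible of it) and "rect" ([left, top, width, height] in pixels, round what is visible of it).
The state is a dict: "clock": time; "qpos": joint angles; "qd": joint speeds; "joint_efforts": joint torques, N m; "position": TCP position; "tool_rot": TCP orientation; "force": force on the tool from outside, world axes, zero at the start; "moment": the same for the moment, N m; "grip_width": finger opening in m; "finger_force": force on a finger pad.
Only numpy, scipy, OpenCV 4.12 (cv2) and the standard library are available. Lean on these libraries where they do the work, as an engineer would, in place of code of your own. Each camera call takes 0.05 s, during which the arm holds its last target. There are 200 camera calls.

## Task

Push the transformer that lies in the fixture's channel along until it is fully home against the end stop, and only then push the clamp lever round, past its first notch, all the way to its second stop so that the jaw locks the transformer in place. Only push with the fingertips: nothing is to be picked up or tipped over, and the loose parts standing beside the fixture stay where they are.

Things in the scene. Friction and masses are not known exactly. Their poses are not given: they have to be found in the camera images.
- fixture: Aluminium clamping fixture fixed to the bench: plate in its frame x -85..85, y -185..50, z 0..12 mm. Origin on the bench under the channel. Its x points 0.3 to 0.75 rad left of the world's x. All offsets here are in this frame, mm. The channel runs along x on the plate's top (floor z 12), open to -x, between a fence (face y +15) and a rail (face y -18, x -80..4), both with top z 21.
- transformer: Ferrite transformer, black with yellow winding, 30 (x) x 40 (y) x 28 mm, about 0.09 kg, loose in the channel, slides under 2 N. Origin: centre of underside; its y points along the fixture's -x within 0.05 rad. Its end toward the channel's open mouth is upright, 12 wide, 5 to 28 mm above the floor, at y +20, central. Starts with 50 to 75 mm to go to the end stop; fully home its origin is at fixture x +20.
- end_stop (a point): Fixed point on the end stop's face at the channel floor, (40, 0, 12) of the fixture. The end stop is a dark block 14 thick, y -30..32, top z 36.
- pivot (a point): Fixed point on the lever's vertical pivot axis, (25, -75, 12) of the fixture. The lever's hub there has its top at z 44. Two steel stop pins (top z 38) stand beside the lever's arm, 62 mm from this axis.
- handle (a point): Point on the axis of the lever's upright black handle, at z 59, 90 mm from the pivot axis; moves with the lever. The handle is round, 16 mm diameter for z 40 to 62, then a 20 mm head, top z 77. Below it the lever's flat arm, 13 wide, has its top at z 38.
- clamp_lever (a joint): Lever angle, rad, counter-clockwise from above. 0: open, handle at fixture (-23, -151); 0.57: first notch (one brass pip), handle (27, -165); 1.10: second stop (two pips, hard stop), handle (71, -153), jaw locked. Starts at 0 to 0.1. A detent spring resists leaving each place, peak about 5 N at the handle; past 0.29 and 0.86 it pulls on to the next place by itself and stays there.
- waiting_transformer: A second, equal transformer standing loose on the bench left of the fixture: not to be disturbed.
- capacitor: Black can capacitor, 25 mm diameter, 40 mm tall, standing loose on the bench beyond the end stop: not to be disturbed.
- nest_block: White plastic block 26 x 38 x 22 mm, loose on the bench just right of the fixture, beyond the lever's handle: not to be disturbed.
- jaw_face (a point): Lower edge of the face of the clamp jaw, a steel block at the channel's right (fixture x 7..33, top z 27). Face at fixture y -21 when the lever is open; the lever drives it 5.5 mm toward +y, which shifts the transformer against the fence.
- column (a point): Foot of the light grey upright column that stands on the bench in front of the robot, right of the work: solid, 40 mm (world x) by 80 mm (y), 1.5 m tall, the point on its middle line at the bench's top. It never moves; keep the whole arm clear of it (an arm that starts right of it must draw in close to its base to turn past it).
There are look-alikes about, which are no part of the job. What is shaped like the transformer but blue or green is not meant.

How it is judged:
By the outcome, as a careful person would: the job done as asked, in the order asked, and still so for the second after the job is handed in, with the robot touching nothing.
It also fails if it takes over 54 s, if anything falls off the work surface, if the arm or the gripper's body presses on something with over 40 N, if the wrist force passes 120 N, or if a joint passes its speed limit or range.

## Working session

There is one attempt and no reset: what is moved stays moved. The work goes in short steps, Python scripts to look and compute and a shell command to move; the robot and the scene stay as the last step left them, time stands still between calls to the robot, and variables do not carry over. Pictures are saved under pics/ and viewed, at most 10 in all, crops included, and the job is handed in when it is done.

```bash
ls; mkdir -p pics
cat > h.py <<'E'
import numpy as np, cv2
from workcell import monitor, optics
def K(f):
    h=f["frame"].shape[0]; return h/2/np.tan(np.radians(f["fovy"])/2)
def proj(f,X):
    X=np.atleast_2d(X); c=X@np.array(f["R"]).T+np.array(f["t"]); k=K(f)
    return np.c_[f["cx"]+k*c[:,0]/c[:,2], f["cy"]+k*c[:,1]/c[:,2]]
def back(f,uv,z):
    R=np.array(f["R"]);t=np.array(f["t"]);k=K(f)
    d=R.T@np.array([(uv[0]-f["cx"])/k,(uv[1]-f["cy"])/k,1]);o=-R.T@t
    return o+d*(z-o[2])/d[2]
E
python3 - <<'E'
from h import *
for n in("top","side"):
    f=optics.grab_frame(n); cv2.imwrite(f"pics/{n}0.png",f["frame"])
    print(n,f["fovy"],f["cx"],f["cy"],-np.array(f["R"]).T@f["t"],np.round(f["R"],2).tolist())
    for m in("fixture","transformer","handle","capacitor","nest_block","end_stop","pivot","jaw_face","column"):
        try:
            for r in optics.masks_of(m,n):
                c=np.argwhere(r["region"]).mean(0)[::-1]; print(m,round(r["p"],2),r["rect"],c.round(),back(f,c,0.02).round(3))
        except Exception as e: print(m,e)
s=monitor.observe();print(s)
E
```

```text
pics
top 51.89905496492857 257.27961122817834 198.38218277588948 [0.33680528 0.18739802 0.89783258] [[0.01, -1.0, -0.03], [-0.99, -0.01, -0.17], [0.17, 0.03, -0.98]]
fixture 0.91 [181.2, 153.2, 118.8, 103.5] [240. 202.] [0.48  0.252 0.02 ]
transformer 0.8 [209.1, 218.1, 18.2, 14.0] [216. 224.] [0.431 0.306 0.02 ]
transformer 0.7 [194.9, 274.6, 16.1, 18.4] [205. 284.] [0.299 0.327 0.02 ]
transformer 0.47 [240.9, 283.4, 17.7, 14.9] [246. 291.] [0.283 0.236 0.02 ]
handle 0.83 [229.3, 180.7, 51.6, 21.0] [255. 192.] [0.503 0.219 0.02 ]
capacitor 0.23 [206.8, 214.6, 17.7, 17.3] [215. 223.] [0.431 0.307 0.02 ]
nest_block 0.46 [299.7, 174.8, 17.9, 17.2] [307. 184.] [0.521 0.103 0.02 ]
end_stop 0.64 [181.9, 154.5, 118.0, 99.2] [240. 202.] [0.48  0.252 0.02 ]
pivot 0.77 [178.3, 152.6, 120.0, 101.1] [240. 202.] [0.48  0.252 0.02 ]
jaw_face 0.56 [214.3, 189.8, 19.2, 14.0] [222. 197.] [0.491 0.294 0.02 ]
column it knows: capacitor, clamp_lever, end_stop, fixture, handle, jaw_face, nest_block, pivot, transformer, waiting_transformer
side 53.51561090202219 253.56788664921342 190.36941629511534 [0.4
[... 1105 characters left out ...]
er
{'clock': 0.9, 'qpos': array([ 1.17878866,  0.52141376, -0.03629277,  1.59952651,  0.02118892,
        1.02108848, -0.11278856]), 'qd': array([ 0.00214951,  0.00038348, -0.00083129, -0.00075662,  0.00141311,
       -0.00041223,  0.00073854]), 'joint_efforts': array([ 1.97243382e-03, -9.26822162e+01,  1.97990499e+00, -3.70239615e+01,
        1.82392937e-02,  1.98031543e-03, -5.81538598e-05]), 'position': array([ 0.19764444, -0.59290485,  0.23127277]), 'tool_rot': array([-3.14154053e+00, -2.45878749e-06,  3.21764605e-01]), 'force': array([ 0.66427325,  0.20255975, -0.21260867]), 'moment': array([ 0.05548382, -0.00829116,  0.01772398]), 'finger_force': 0.0, 'grip_width': 0.08533051508788193}
```

Run:
```python
import cv2
t=cv2.imread("pics/top0.png");s=cv2.imread("pics/side0.png")
cv2.imwrite("pics/a.png",cv2.resize(t,(800,600),interpolation=cv2.INTER_CUBIC))
cv2.imwrite("pics/b.png",cv2.resize(t[140:300,160:340],None,fx=4,fy=3.75,interpolation=cv2.INTER_CUBIC) if 0 else cv2.resize(t[145:295,170:340],None,fx=4,fy=4,interpolation=cv2.INTER_CUBIC))
cv2.imwrite("pics/c.png",cv2.resize(s[165:295,185:365],None,fx=4.4,fy=4.4,interpolation=cv2.INTER_CUBIC))
```

```text
(no output)
```

View pics/a.png

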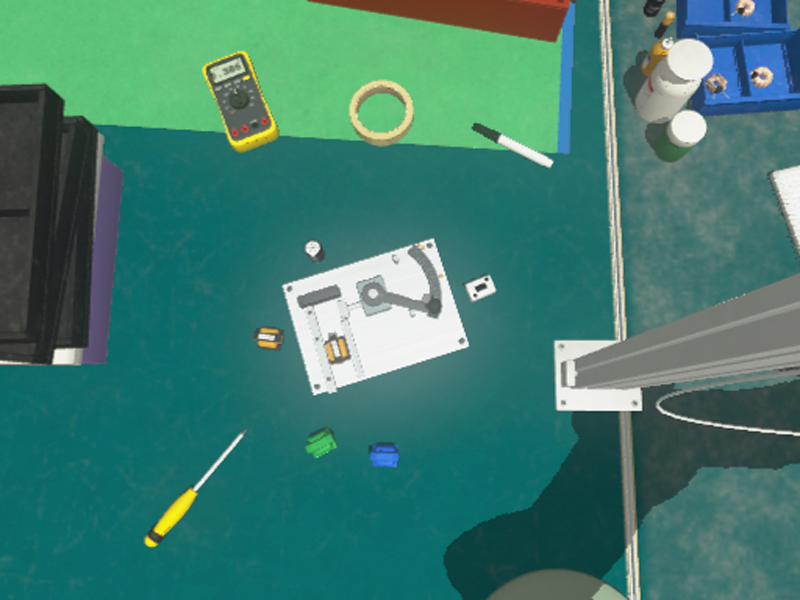

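View pics/b.png

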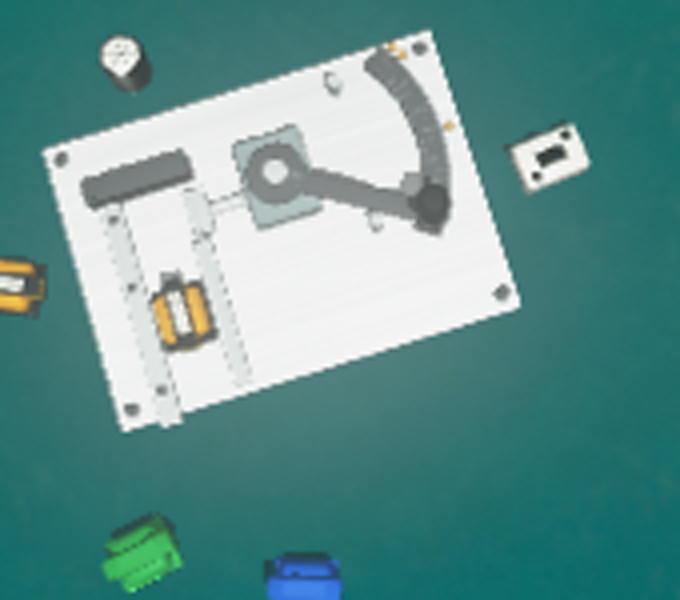

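View pics/c.png

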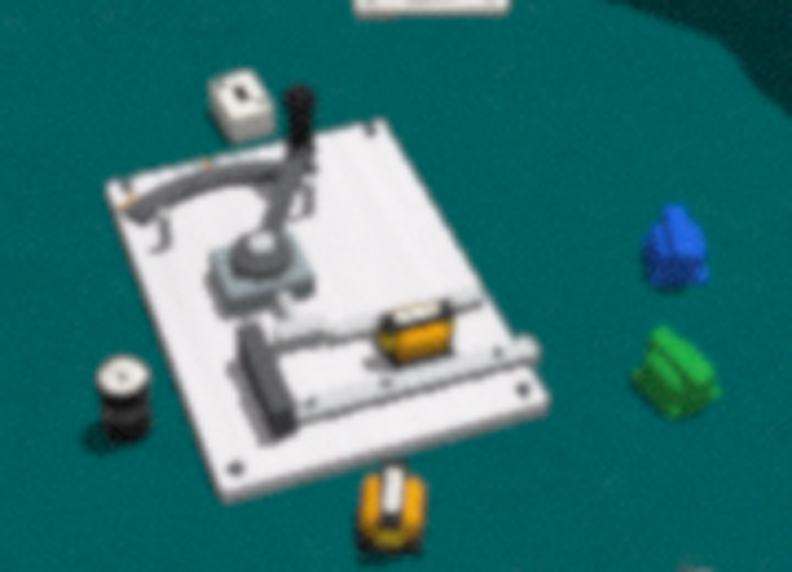

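```bash
cat > fit.py <<'E'
from h import *
from scipy.optimize import least_squares
f=optics.grab_frame("top")
C=np.array([[85,50,12],[85,-185,12],[-85,-185,12],[-85,50,12]])/1000
uv=np.array([(43,150),(430,30),(522,303),(122,432)])/4+[170-.5+.125,145-.5+.125]
def W(p,X):
    c,s=np.cos(p[2]),np.sin(p[2]);X=np.atleast_2d(X)
    return np.c_[p[0]+c*X[:,0]-s*X[:,1],p[1]+s*X[:,0]+c*X[:,1],X[:,2]]
r=least_squares(lambda p:(proj(f,W(p,C))-uv).ravel(),[.45,.28,.4])
if __name__=="__main__":
    print("fix",r.x,r.fun.round(2))
    fs=optics.grab_frame("side")
    # side check: crop(185,165)/4.4 corners
    us=np.array([(107,183),(385,120),(550,400),(225,500)])/4.4+[185,165]
    print("side pred",proj(fs,W(r.x,C[[1,2,3,0]])).round(1).tolist(),us.round(1).tolist())
    np.save("fix.npy",r.x)
    for n,p in dict(stop=(40,0,12),piv=(25,-75,12),h0=(-23,-151,59),h2=(71,-153,59)).items():
        X=W(r.x,np.array(p)/1000); print(n,X.round(4),proj(f,X).round(1),proj(fs,X).round(1))
    for n,q in dict(plate_tl=(556,341),plate_bl=(556,409),plate_tr=(625,341),plate_br=(640,409),col_l=(562,362),col_l2=(562,386),col_b=(585,390)).items():
        print(n,back(f,(q[0]/1.5625,q[1]/1.5625),0.0).round(3))
    b=lambda u,v,z:back(f,(u/4+169.6,v/4+144.6),z)
    print("handle head",b(431,200,.077)); print("trafo top mid",b(184,313,.040),"near end", b(190,347,.036),"far", b(172,283,.03))
    print("cap",b(120,55,.04),"nest",b(551,155,.022),"wait",b(15,285,.028))
E
python3 fit.py
```

```text
fix [0.46212006 0.31914812 0.31608391] [-0.29 -0.23 -0.14 -0.51  0.18  0.61  0.23  0.09]
side pred [[209.1, 206.4], [271.4, 192.0], [309.7, 255.2], [235.7, 276.0]] [[209.3, 206.6], [272.5, 192.3], [310.0, 255.9], [236.1, 278.6]]
stop [[0.5001 0.3316 0.012 ]] [[206.2 193.6]] [[248.6 253.5]]
piv [[0.5092 0.2556 0.012 ]] [[239.3 189.9]] [[244.7 229.4]]
h0 [[0.4872 0.1685 0.059 ]] [[277.9 196. ]] [[253.2 190.8]]
h2 [[0.5772 0.1958 0.059 ]] [[265.5 155.7]] [[216.1 198.7]]
plate_tl [ 0.447 -0.01   0.   ]
plate_bl [ 0.35  -0.007  0.   ]
plate_tr [ 0.448 -0.109  0.   ]
plate_br [ 0.351 -0.126  0.   ]
col_l [ 0.417 -0.018  0.   ]
col_l2 [ 0.382 -0.017  0.   ]
col_b [ 0.377 -0.049  0.   ]
handle head [0.48698128 0.17001655 0.077     ]
trafo top mid [0.43003993 0.30420433 0.04      ] near end [0.41179264 0.30090241 0.036     ] far [0.44781714 0.31274968 0.03      ]
cap [0.57586428 0.34470208 0.04      ] nest [0.52329573 0.10117682 0.022     ] wait [0.44628994 0.40104556 0.028     ]
```

```bash
python3 -c "
import cv2
s=cv2.imread('pics/side0.png');cv2.imwrite('pics/d.png',cv2.resize(s,(800,600)))"
```

```text
(no output)
```

View pics/d.png

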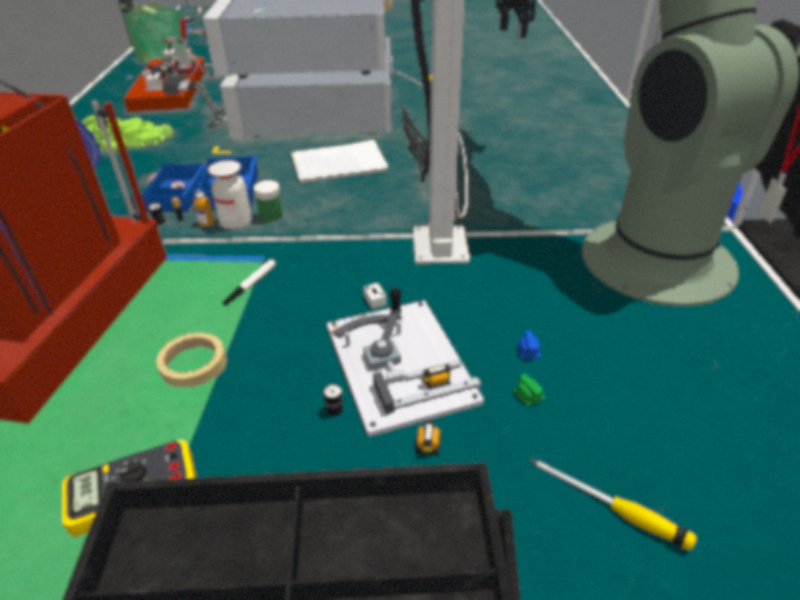

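Top view: fixture plate at (285–468, 240–393) in the 800-wide view. There are two yellow transformers:
- The one at (336, 348) lies in the channel, so it is the target. The enlarged crop shows it at (184, 313) between fence and rail.
- The one at (268, 338) stands on the bench and is the waiting one.

The green (320, 443) and blue (384, 455) parts are look-alikes. The lever handle is at (433, 305), near open. The column foot is about (0.40, −0.058). I'll draw the arm up and in first, with the gripper shut.

```bash
python3 -m handwheel '[{"dy":-4,"dz":-3,"claw":0},{"dy":-4,"dz":-3},{"dy":-4,"dz":-3},{"dy":-4,"dz":-3}]' 30; python3 -c "
from h import *;s=monitor.observe();print(s['qpos'].round(3))"
```

```text
[ 1.179  0.521 -0.036  1.6    0.021  1.021 -0.113]schema error: expected keys dx, dy, dz, wx, wy, wz, claw
```

```bash
python3 -m handwheel '[{"dx":0,"dy":-4,"dz":-3,"wx":0,"wy":0,"wz":0,"claw":0},{"dx":0,"dy":-4,"dz":-3,"wx":0,"wy":0,"wz":0,"claw":0},{"dx":0,"dy":-4,"dz":-3,"wx":0,"wy":0,"wz":0,"claw":0},{"dx":0,"dy":-4,"dz":-3,"wx":0,"wy":0,"wz":0,"claw":0}]' 30; python3 -c "
from h import *;s=monitor.observe();print(s['qpos'].round(3))"
```

```text
clock: 1.5
position: [0.1466, -0.4399, 0.3523]
tool_rot: [3.141, 0.0, 0.322]
force: [0.3, -0.5, 0.3]
grip_width: 0.0119
finger_force: 0.0
[ 1.166  0.139 -0.051  1.834  0.008  1.169 -0.136]
```

```bash
python3 -m handwheel '[{"dx":0,"dy":-4,"dz":0,"wx":0,"wy":0,"wz":0,"claw":0},{"dx":0,"dy":-4,"dz":0,"wx":0,"wy":0,"wz":0,"claw":0},{"dx":0,"dy":-4,"dz":0,"wx":0,"wy":0,"wz":0,"claw":0},{"dx":0,"dy":-4,"dz":0,"wx":0,"wy":0,"wz":0,"claw":0},{"dx":0,"dy":-4,"dz":0,"wx":0,"wy":0,"wz":0,"claw":0},{"dx":0,"dy":0,"dz":0,"wx":0,"wy":0,"wz":0,"claw":0}]' 30; python3 -c "
from h import *;s=monitor.observe();print(s['qpos'].round(3),np.hypot(*s['position'][:2]))
r=.25
for d in(.15,.16,.17):print(d,r*np.sin(d)*100,-r*(1-np.cos(d))*100)"
```

```text
clock: 2.25
position: [0.0831, -0.2499, 0.3516]
tool_rot: [3.14, 0.0, 0.322]
force: [0.1, -1.0, 1.0]
grip_width: -0.0003
finger_force: 0.0
[ 1.152 -0.251 -0.098  2.198 -0.026  1.192 -0.182] 0.2634113470311074
0.15 3.7359533118399804 -0.28072305159894395
0.16 3.9829551653561492 -0.31931791560932676
0.17 4.229558726674901 -0.360380827260981
```

```bash
python3 -m handwheel '[{"dx":0,"dy":-2,"dz":2,"wx":0,"wy":0,"wz":0,"claw":0},{"dx":3.87,"dy":-0.31,"dz":0,"wx":0,"wy":0,"wz":-0.16,"claw":0},{"dx":3.87,"dy":-0.31,"dz":0,"wx":0,"wy":0,"wz":-0.16,"claw":0},{"dx":3.87,"dy":-0.31,"dz":0,"wx":0,"wy":0,"wz":-0.16,"claw":0},{"dx":3.87,"dy":-0.31,"dz":0,"wx":0,"wy":0,"wz":-0.16,"claw":0}]' 30; python3 -c "
from h import *;s=monitor.observe();print(s['qpos'].round(3),np.hypot(*s['position'][:2]),np.arctan2(*s['position'][1::-1]))"
```

```text
clock: 2.88
position: [0.2013, -0.1403, 0.3315]
tool_rot: [3.141, -0.0, 0.967]
force: [0.7, -0.0, 0.8]
grip_width: -0.0001
finger_force: 0.0
[ 0.884 -0.267 -0.385  2.252 -0.11   1.14  -0.047] 0.2453817958497112 -0.6087207181286567
```

```bash
python3 -m handwheel '[{"dx":3.87,"dy":-0.31,"dz":0,"wx":0,"wy":0,"wz":-0.16,"claw":0},{"dx":3.87,"dy":-0.31,"dz":0,"wx":0,"wy":0,"wz":-0.16,"claw":0},{"dx":3.87,"dy":-0.31,"dz":0,"wx":0,"wy":0,"wz":-0.16,"claw":0},{"dx":3.87,"dy":-0.31,"dz":0,"wx":0,"wy":0,"wz":-0.16,"claw":0}]' 30; python3 -c "
from h import *;s=monitor.observe();print(s['qpos'].round(3),np.hypot(*s['position'][:2]),np.arctan2(*s['position'][1::-1]))"
```

```text
clock: 3.38
position: [0.2442, 0.0068, 0.3315]
tool_rot: [3.141, -0.0, 1.607]
force: [0.5, -0.8, 0.2]
grip_width: 0.0001
finger_force: 0.0
[ 0.562 -0.289 -0.609  2.245 -0.181  1.142  0.085] 0.24431014232344261 0.027752194582147997
```

```bash
python3 -m handwheel '[{"dx":3.87,"dy":-0.31,"dz":0,"wx":0,"wy":0,"wz":-0.16,"claw":0},{"dx":3.87,"dy":-0.31,"dz":0,"wx":0,"wy":0,"wz":-0.16,"claw":0},{"dx":3.87,"dy":-0.31,"dz":0,"wx":0,"wy":0,"wz":-0.16,"claw":0},{"dx":3.87,"dy":-0.31,"dz":0,"wx":0,"wy":0,"wz":-0.16,"claw":0}]' 30
python3 - <<'E'
from h import *;s=monitor.observe();print(s['qpos'].round(3),np.hypot(*s['position'][:2]),np.arctan2(*s['position'][1::-1]))
fx=np.load('fix.npy')
c,sn=np.cos(fx[2]),np.sin(fx[2])
for n,p in dict(start=(-100,0),tr=(-38,0)).items():
    print(n,fx[0]+c*p[0]/1e3-sn*p[1]/1e3,fx[1]+sn*p[0]/1e3+c*p[1]/1e3)
for n,q in dict(mid=(.430,.3042),near=(.4118,.3009),handle=(.487,.170)).items():
    d=np.array(q)-fx[:2];print(n,(c*d[0]+sn*d[1]),(-sn*d[0]+c*d[1]))
E
```

```text
clock: 3.88
position: [0.191, 0.1502, 0.3316]
tool_rot: [3.141, -0.0, 2.246]
force: [1.0, 0.3, 0.1]
grip_width: 0.0
finger_force: 0.0
[-0.062 -0.294 -0.617  2.246 -0.186  1.143  0.094] 0.24295179484216164 0.6663950118368772
start 0.3670740545937081 0.2880634364347477
tr 0.42600257498632915 0.3073359423521537
mid -0.035175405259716935 -0.004223174839989232
near -0.053499572044767615 -0.0017022798335192407
handle -0.02271483480385399 -0.14949317925905187
```

```bash
python3 -m handwheel '[{"dx":-0.2,"dy":4.74,"dz":0,"wx":0,"wy":0,"wz":0,"claw":0},{"dx":-0.2,"dy":4.74,"dz":2,"wx":0,"wy":0,"wz":0,"claw":0},{"dx":-0.2,"dy":4.74,"dz":3,"wx":0,"wy":0,"wz":0,"claw":0},{"dx":-0.2,"dy":4.74,"dz":4,"wx":0,"wy":0,"wz":0,"claw":0},{"dx":-0.2,"dy":4.74,"dz":4,"wx":0,"wy":0,"wz":0,"claw":0},{"dx":0,"dy":0,"dz":3,"wx":0,"wy":0,"wz":0.18,"claw":0},{"dx":0,"dy":0,"dz":3,"wx":0,"wy":0,"wz":0.18,"claw":0}]' 30
cat > st.py <<'E'
from h import *
s=monitor.observe();fx=np.load('fix.npy');c,sn=np.cos(fx[2]),np.sin(fx[2])
print('q',s['qpos'].round(2)); p=s['position'];d=p[:2]-fx[:2]
print('tcp fixture mm',round(1e3*(c*d[0]+sn*d[1]),1),round(1e3*(-sn*d[0]+c*d[1]),1),'z',round(1e3*p[2],1),'yaw-err',round(s['tool_rot'][2]-fx[2]-np.pi/2,3),'F',s['force'].round(1))
E
python3 st.py
```

```text
clock: 4.75
position: [0.3835, 0.2884, 0.1393]
tool_rot: [-3.14, -0.001, 1.874]
force: [0.9, 0.5, -0.4]
grip_width: -0.0001
finger_force: 0.0
q [-0.31  0.48 -0.59  2.04  0.39  0.73 -0.84]
tcp fixture mm -84.3 -4.7 z 139.3 yaw-err -0.013 F [ 0.9  0.5 -0.4]
```

```bash
python3 -m handwheel '[{"dx":0.3,"dy":0,"dz":4,"wx":0,"wy":0,"wz":0,"claw":0},{"dx":0,"dy":0,"dz":4,"wx":0,"wy":0,"wz":0,"claw":0},{"dx":0,"dy":0,"dz":2,"wx":0,"wy":0,"wz":0,"claw":0},{"dx":0,"dy":0,"dz":1,"wx":0,"wy":0,"wz":0,"claw":0},{"dx":0,"dy":0,"dz":0,"wx":0,"wy":0,"wz":0,"claw":0}]' 30; python3 st.py
python3 - <<'E'
from h import *
a=optics.grab_frame("top")["frame"][145:265,170:300];b=optics.grab_frame("side")["frame"][165:285,205:335]
cv2.imwrite("pics/e.png",cv2.resize(np.hstack([a,b]),None,fx=3.05,fy=3.05,interpolation=cv2.INTER_CUBIC))
E
```

```text
clock: 5.38
position: [0.3823, 0.291, 0.031]
tool_rot: [-3.141, -0.0, 1.88]
force: [-0.9, -0.1, 0.6]
grip_width: 0.0
finger_force: 0.0
q [-0.44  0.67 -0.45  2.09  0.58  0.51 -1.01]
tcp fixture mm -84.6 -1.9 z 31.0 yaw-err -0.007 F [-0.9 -0.1  0.6]
```

View pics/e.png

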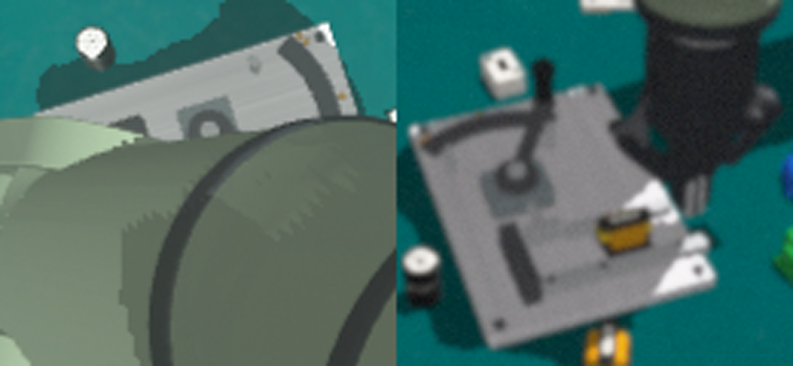

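Side view: shut fingertips at (695, 195), just behind the transformer at (625, 230), in line with the channel. I'll lower a little and push.

```bash
python3 -m handwheel '[{"dx":0,"dy":0,"dz":0.7,"wx":0,"wy":0,"wz":0,"claw":0},{"dx":0,"dy":0.6,"dz":0,"wx":0,"wy":0,"wz":0,"claw":0},{"dx":0,"dy":0.5,"dz":0,"wx":0,"wy":0,"wz":0,"claw":0},{"dx":0,"dy":0.5,"dz":0,"wx":0,"wy":0,"wz":0,"claw":0},{"dx":0,"dy":0.5,"dz":0,"wx":0,"wy":0,"wz":0,"claw":0},{"dx":0,"dy":0.5,"dz":0,"wx":0,"wy":0,"wz":0,"claw":0}]' 30; python3 st.py;  python3 -m handwheel '[{"dx":0,"dy":0.5,"dz":0,"wx":0,"wy":0,"wz":0,"claw":0},{"dx":0,"dy":0.5,"dz":0,"wx":0,"wy":0,"wz":0,"claw":0},{"dx":0,"dy":0.5,"dz":0,"wx":0,"wy":0,"wz":0,"claw":0},{"dx":0,"dy":0.5,"dz":0,"wx":0,"wy":0,"wz":0,"claw":0},{"dx":0,"dy":0.5,"dz":0,"wx":0,"wy":0,"wz":0,"claw":0},{"dx":0,"dy":0,"dz":0,"wx":0,"wy":0,"wz":0,"claw":0}]' 30; python3 st.py
```

```text
clock: 6.22
position: [0.4073, 0.2988, 0.0243]
tool_rot: [-3.141, 0.0, 1.88]
force: [-1.2, -0.1, 1.1]
grip_width: -0.0001
finger_force: 0.7
q [-0.42  0.7  -0.45  2.03  0.58  0.53 -0.97]
tcp fixture mm -58.4 -2.3 z 24.3 yaw-err -0.007 F [-1.2 -0.1  1.1]
clock: 6.98
position: [0.4313, 0.3065, 0.0243]
tool_rot: [3.141, -0.0, 1.88]
force: [-0.2, 0.5, 0.7]
grip_width: 0.0
finger_force: 0.0
q [-0.4   0.73 -0.46  1.97  0.57  0.57 -0.93]
tcp fixture mm -33.2 -2.4 z 24.3 yaw-err -0.007 F [-0.2  0.5  0.7]
```

```bash
python3 -m handwheel '[{"dx":0,"dy":0.4,"dz":0,"wx":0,"wy":0,"wz":0,"claw":0},{"dx":0,"dy":0.4,"dz":0,"wx":0,"wy":0,"wz":0,"claw":0},{"dx":0,"dy":0.4,"dz":0,"wx":0,"wy":0,"wz":0,"claw":0},{"dx":0,"dy":0.2,"dz":0,"wx":0,"wy":0,"wz":0,"claw":0},{"dx":0,"dy":0,"dz":0,"wx":0,"wy":0,"wz":0,"claw":0}]' 30; python3 st.py
python3 - <<'E'
from h import *
b=optics.grab_frame("side");fx=np.load('fix.npy');np.save('pics/s.npy',b["frame"])
for r in optics.masks_of("transformer","side")[:5]: print(round(r["p"],2),r["rect"])
cv2.imwrite("pics/f.png",cv2.resize(b["frame"][205:285,205:315],None,fx=7,fy=7,interpolation=cv2.INTER_CUBIC))
E
```

```text
clock: 7.6
position: [0.4444, 0.3107, 0.0243]
tool_rot: [3.141, -0.0, 1.88]
force: [-0.6, -0.3, -0.7]
grip_width: -0.0003
finger_force: 0.0
q [-0.39  0.74 -0.46  1.93  0.56  0.6  -0.91]
tcp fixture mm -19.5 -2.5 z 24.3 yaw-err -0.007 F [-0.6 -0.3 -0.7]
0.75 [330.8, 212.4, 16.9, 16.3]
0.61 [252.7, 237.3, 19.1, 21.1]
0.53 [329.4, 238.2, 21.3, 20.6]
```

View pics/f.png

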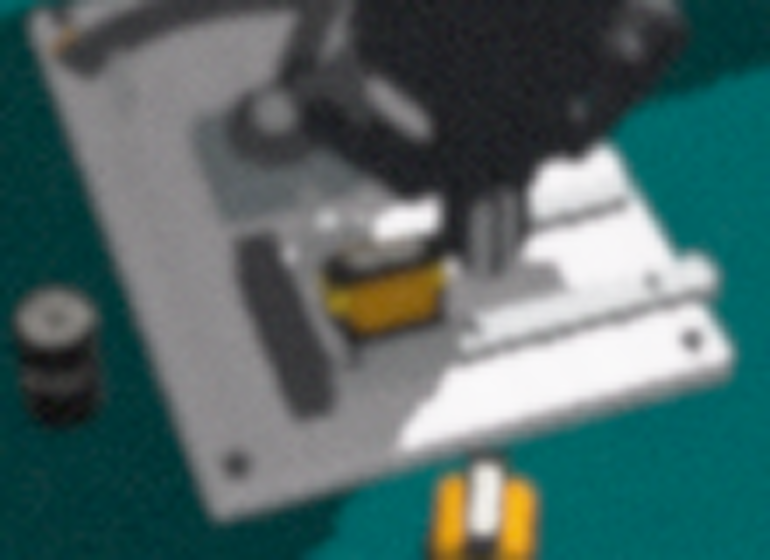

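The transformer, crop (380, 290), is being pushed by the fingers at (490, 230). A small gap to the dark end stop at (290, 320) remains, so I'll creep on until force builds.

```bash
python3 -m handwheel '[{"dx":0,"dy":0.2,"dz":0,"wx":0,"wy":0,"wz":0,"claw":0},{"dx":0,"dy":0.2,"dz":0,"wx":0,"wy":0,"wz":0,"claw":0},{"dx":0,"dy":0,"dz":0,"wx":0,"wy":0,"wz":0,"claw":0}]' 30; python3 st.py;  python3 -m handwheel '[{"dx":0,"dy":0.2,"dz":0,"wx":0,"wy":0,"wz":0,"claw":0},{"dx":0,"dy":0,"dz":0,"wx":0,"wy":0,"wz":0,"claw":0}]' 30; python3 st.py
```

```text
clock: 8.07
position: [0.4482, 0.3119, 0.0243]
tool_rot: [3.141, -0.0, 1.88]
force: [-0.3, -0.4, -0.1]
grip_width: 0.0003
finger_force: 0.0
q [-0.38  0.74 -0.46  1.92  0.56  0.6  -0.91]
tcp fixture mm -15.5 -2.6 z 24.3 yaw-err -0.007 F [-0.3 -0.4 -0.1]
clock: 8.32
position: [0.4501, 0.3125, 0.0243]
tool_rot: [3.141, -0.0, 1.88]
force: [-0.6, -0.3, 1.1]
grip_width: -0.0003
finger_force: 0.0
q [-0.38  0.75 -0.46  1.92  0.56  0.61 -0.9 ]
tcp fixture mm -13.5 -2.6 z 24.3 yaw-err -0.007 F [-0.6 -0.3  1.1]
```

```bash
for i in 1; do python3 -m handwheel '[{"dx":0,"dy":0.2,"dz":0,"wx":0,"wy":0,"wz":0,"claw":0},{"dx":0,"dy":0,"dz":0,"wx":0,"wy":0,"wz":0,"claw":0}]' 30 >/dev/null; python3 st.py; python3 -m handwheel '[{"dx":0,"dy":0.2,"dz":0,"wx":0,"wy":0,"wz":0,"claw":0},{"dx":0,"dy":0,"dz":0,"wx":0,"wy":0,"wz":0,"claw":0}]' 30 >/dev/null; python3 st.py; done
```

```text
q [-0.38  0.75 -0.46  1.91  0.56  0.61 -0.9 ]
tcp fixture mm -11.6 -2.6 z 24.3 yaw-err -0.007 F [-0.5  0.1  0.4]
q [-0.38  0.75 -0.47  1.91  0.56  0.61 -0.9 ]
tcp fixture mm -11.2 -2.6 z 24.1 yaw-err -0.006 F [-11.2  -3.6   8.2]
```

Contact force jumped to 12 N with the TCP stopped: the transformer is against the stop. I'll back off and rise, then fit a quick arm model to keep the elbow clear of the column.

```bash
python3 -m handwheel '[{"dx":0,"dy":-1,"dz":0,"wx":0,"wy":0,"wz":0,"claw":0},{"dx":0,"dy":-2,"dz":0,"wx":0,"wy":0,"wz":0,"claw":0},{"dx":0,"dy":-3,"dz":-2,"wx":0,"wy":0,"wz":0,"claw":0},{"dx":0,"dy":-3,"dz":-4,"wx":0,"wy":0,"wz":0,"claw":0},{"dx":0,"dy":0,"dz":-3,"wx":0,"wy":0,"wz":0,"claw":0},{"dx":0,"dy":0,"dz":0,"wx":0,"wy":0,"wz":0,"claw":0}]' 30 ; python3 st.py
cat > fk.py <<'E'
from h import *
from scipy.spatial.transform import Rotation as Ro
from scipy.optimize import least_squares
import itertools
D=[([1.179,.521,-.036,1.6,.021,1.021,-.113],[.1976,-.5929,.2313],.322),([1.166,.139,-.051,1.834,.008,1.169,-.136],[.1466,-.4399,.3523],.322),
([1.152,-.251,-.098,2.198,-.026,1.192,-.182],[.0831,-.2499,.3516],.322),([.884,-.267,-.385,2.252,-.11,1.14,-.047],[.2013,-.1403,.3315],.967),
([.562,-.289,-.609,2.245,-.181,1.142,.085],[.2442,.0068,.3315],1.607),([-.062,-.294,-.617,2.246,-.186,1.143,.094],[.191,.1502,.3316],2.246),
([-.31,.48,-.59,2.04,.39,.73,-.84],[.3835,.2884,.1393],1.874),([-.44,.67,-.45,2.09,.58,.51,-1.01],[.3823,.291,.031],1.88)]
def fk(q,p,sg):
    s1,s3,s5,s7=sg; h,a,b,c,o1,o7=p; e=lambda ax,v:Ro.from_euler(ax,v)
    R=e('z',s1*q[0]+o1)*e('y',q[1]); E=R.apply([0,0,a])+[0,0,h]
    R=R*e('z',s3*q[2])*e('y',q[3]); Wp=E+R.apply([0,0,b])
    R=R*e('z',s5*q[4])*e('y',q[5]); T=Wp+R.apply([0,0,c]); R=R*e('z',s7*q[6]+o7)
    return E,Wp,T,R
def fit():
    best=None
    for sg in itertools.product((1,-1),repeat=4):
        if sg[0]==1: continue
        def res(p):
            o=[]
            for q,t,y in D:
                E,Wp,T,R=fk(q,p,sg); o+=list(T-t)+list(.3*(R.as_matrix()-Ro.from_euler('xyz',[np.pi,0,y]).as_matrix()).ravel())
            return o
        for o7 in(0,1.57,3.14,-1.57):
            r=least_squares(res,[.35,.528,.424,.35,0,o7])
            if best is None or r.cost<best[0]: best=(r.cost,r.x,sg)
    return best
if __name__=="__main__":
    print(fit())
    b=fit(); q=monitor.observe()['qpos']; E,Wp,T,R=fk(q,b[1],b[2]); print('elbow',E.round(3),'wrist',Wp.round(3),'tcp',T.round(3))
E
python3 fk.py
```

```text
clock: 9.57
position: [0.3688, 0.2868, 0.1162]
tool_rot: [3.138, -0.001, 1.88]
force: [0.2, 0.4, -0.8]
grip_width: -0.0001
finger_force: 0.0
q [-0.34  0.5  -0.57  2.09  0.44  0.66 -0.9 ]
tcp fixture mm -98.7 -1.7 z 116.2 yaw-err -0.007 F [ 0.2  0.4 -0.8]
(np.float64(0.0018148861205162879), array([-0.24567332,  0.52547941,  0.41903498, -0.24081676, -0.13238923,
        1.43863115]), (-1, -1, -1, -1))
elbow [0.248 0.053 0.214] wrist [ 0.371  0.282 -0.115] tcp [0.37  0.281 0.126]
```

```bash
cat > sim.py <<'E'
import fk; from fk import *
s=monitor.observe(); D[:]=D[:6]+[(s['qpos'],s['position'],s['tool_rot'][2])]
f=optics.grab_frame("side")
R=np.array(f["R"]);o=-R.T@f["t"];k=K(f);d=R.T@np.array([(430-f["cx"])/k,(61-f["cy"])/k,1])
for y in(.07,.1,.12): print('shoulder',(o+d*(y-o[1])/d[1]).round(3))
# fit with c fixed
best=None
for sg in itertools.product((1,-1),repeat=4):
    def res(p):
        out=[];P=[p[0],p[1],p[2],C,p[3],p[4]]
        for q,t,y in D:
            E,W,T,Q=fk.fk(q,P,sg); out+=list(T-t)+list(.3*(Q.as_matrix()-Ro.from_euler('xyz',[np.pi,0,y]).as_matrix()).ravel())
        return out
    C=.33
    for o7 in(0,1.57,3.14,-1.57):
      for o1 in (0,3.14):
        r=least_squares(res,[.33,.528,.424,o1,o7])
        if best is None or r.cost<best[0]: best=(r.cost,r.x,sg)
print(best); r=best[1];np.savez('m.npz',P=[r[0],r[1],r[2],.33,r[3],r[4]],sg=best[2])
E
python3 sim.py
```

```text
shoulder [0.089 0.07  0.338]
shoulder [0.103 0.1   0.349]
shoulder [0.113 0.12  0.357]Traceback (most recent call last):
  File "sim.py", line 17, in <module>
    r=least_squares(res,[.33,.528,.424,o1,o7])
    return func(*args, **kwargs)
    vector_fun = VectorFunction(
        fun_wrapped,
    ...<6 lines>...
        workers=workers
    )
    self._update_fun()
    ~~~~~~~~~~~~~~~~^^
    self.f = self.fun_wrapped(xp_copy(self.x))
             ~~~~~~~~~~~~~~~~^^^^^^^^^^^^^^^^^
    return np.atleast_1d(self.fun(x))
                         ~~~~~~~~^^^
    return self.f(x, *self.args, **self.kwargs)
           ~~~~~~^^^^^^^^^^^^^^^^^^^^^^^^^^^^^^
  File "sim.py", line 12, in res
    E,W,T,Q=fk.fk(q,P,sg); out+=list(T-t)+list(.3*(Q.as_matrix()-Ro.from_euler('xyz',[np.pi,0,y]).as_matrix()).ravel())
            ^^^^^
AttributeError: 'function' object has no attribute 'fk'
```

```bash
sed -i 's/^import fk; from fk/from fk/; s/fk\.fk(/fk(/; s/C=.33/C=.35/; s/r\[2\],.33,/r[2],.35,/' sim.py
cat >> sim.py <<'E'
P=[r[0],r[1],r[2],.35,r[3],r[4]];sg=best[2]
def step(q,Tt,Rt,n=30):
    for i in range(n):
        E,W,T,Q=fk(q,P,sg); e=np.r_[Tt-T,(Rt*Q.inv()).as_rotvec()]/(n-i)
        J=np.zeros((6,7))
        for j in range(7):
            qq=q.copy();qq[j]+=1e-5;_,_,T2,Q2=fk(qq,P,sg);J[:,j]=np.r_[(T2-T),(Q2*Q.inv()).as_rotvec()]/1e-5
        q=q+np.linalg.pinv(J)@e
    return q
down=lambda y:Ro.from_euler('xyz',[np.pi,0,y])
def show(q,n):
    E,W,T,_=fk(q,P,sg); a=np.linspace(0,1,50)[:,None]; pts=np.vstack([np.array([[0,0,P[0]]])*(1-a)+E*a,E*(1-a)+W*a])
    dd=np.abs(pts[:,:2]-[.4,-.058])-[.02,.04]; dist=np.linalg.norm(np.maximum(dd,0),axis=1)
    print(n,'q',q.round(2),'elbow',E.round(2),'coldist',dist.min().round(3))
q=np.array(D[5][0]);
q=step(q,np.array([.38,.29,.1716]),down(2.246));q=step(q,np.array([.3835,.2884,.1393]),down(1.874));show(q,'hist')
q=step(q,np.array([.3823,.291,.031]),down(1.88));show(q,'hist2')
q0=s['qpos'].copy();show(q0,'now')
for dy in(0,-.56,1.57,1.0,-1):
    q=step(q0,np.array([.369,.287,.116]),down(1.88+dy));show(q,('yaw',dy))
    q=step(q,np.array([.457,.162,.116]),down(1.88+dy));show(q,'  lever')
    q=step(q,np.array([.457,.162,.045]),down(1.88+dy));show(q,'  low')
    q=step(q,np.array([.557,.189,.045]),down(1.88+dy));show(q,'  end')
E
python3 sim.py
```

```text
shoulder [0.089 0.07  0.338]
shoulder [0.103 0.1   0.349]
shoulder [0.113 0.12  0.357]
(np.float64(0.0017350920371318873), array([ 0.34534588,  0.52608933,  0.41768293, -0.1361441 ,  1.43445697]), (-1, -1, -1, -1))
hist q [-0.38  0.49 -0.53  2.04  0.38  0.7  -0.85] elbow [0.24 0.06 0.81] coldist 0.159
hist2 q [-0.51  0.68 -0.37  2.09  0.53  0.46 -0.98] elbow [0.31 0.12 0.75] coldist 0.157
now q [-0.34  0.51 -0.57  2.09  0.44  0.66 -0.9 ] elbow [0.25 0.05 0.81] coldist 0.148
('yaw', 0) q [-0.37  0.53 -0.56  2.09  0.46  0.64 -0.94] elbow [0.26 0.06 0.8 ] coldist 0.147
  lever q [-0.06  0.55 -0.56  2.05  0.47  0.67 -0.62] elbow [ 0.27 -0.02  0.79] coldist 0.072
  low q [-0.14  0.67 -0.45  2.08  0.58  0.52 -0.71] elbow [0.33 0.   0.76] coldist 0.054
  end q [-0.14  0.78 -0.48  1.81  0.54  0.69 -0.62] elbow [ 0.37 -0.    0.72] coldist 0.02
('yaw', -0.56) q [-0.49  0.5  -0.41  2.09  0.33  0.61 -1.37] elbow [0.24 0.09 0.81] coldist 0.177
  lever q [-0.17  0.52 -0.41  2.05  0.34  0.64 -1.06] elbow [0.26 0.01 0.8 ] coldist 0.094
  low q [-0.24  0.65 -0.32  2.08  0.42  0.48 -1.13] elbow [0.31 
[... 519 characters left out ...]
2  2.09  0.68  0.73 -0.15] elbow [0.3  0.02 0.78] coldist 0.088
  lever q [ 0.13  0.64 -0.83  2.05  0.69  0.76  0.17] elbow [ 0.3  -0.08  0.77] coldist 0.032
  low q [ 0.03  0.74 -0.7   2.08  0.83  0.63  0.05] elbow [ 0.35 -0.06  0.73] coldist 0.009
  end q [ 0.01  0.86 -0.72  1.81  0.79  0.79  0.18] elbow [ 0.39 -0.06  0.69] coldist 0.0
('yaw', -1) q [-0.58  0.48 -0.29  2.09  0.24  0.6  -1.72] elbow [0.22 0.1  0.81] coldist 0.2
  lever q [-0.26  0.51 -0.29  2.05  0.24  0.62 -1.4 ] elbow [0.25 0.03 0.81] coldist 0.11
  low q [-0.31  0.63 -0.22  2.08  0.3   0.46 -1.45] elbow [0.31 0.05 0.77] coldist 0.101
  end q [-0.29  0.74 -0.25  1.81  0.29  0.63 -1.4 ] elbow [0.35 0.06 0.73] coldist 0.079
```

```bash
cat > sim2.py <<'E'
import io,contextlib
with contextlib.redirect_stdout(io.StringIO()): exec(open('sim.py').read().replace("for dy in(0,-.56,1.57,1.0,-1):","for dy in ():"))
A=lambda x,y,z,w:(np.array([x,y,z]),down(w))
def run(seq,n):
    q=q0
    for k,w in enumerate(seq): q=step(q,*A(*w)); show(q,(n,k))
lev=[(.457,.162,.116),(.457,.162,.045),(.557,.189,.045)]
L=lambda y:[(*p,y) for p in lev]
n=(.30,.235,.22);f=(.55,.43,.22)
run([(.369,.287,.116,.31)]+L(.31),'direct')
run([(*n,1.88),(*n,.31)]+L(.31),'near rot')
run([(.369,.287,.116,.31),(*f,.31),(*f,1.88),(.369,.287,.116,1.88),(.369,.287,.116,.31)]+L(.31),'loop low-far')
run([(*f,1.88),(*f,.31)]+L(.31),'far rot')
E
python3 sim2.py
```

```text
('direct', 0) q [-0.69  0.47 -0.13  2.09  0.11  0.59 -2.17] elbow [0.2  0.13 0.81] coldist 0.227
('direct', 1) q [-0.37  0.49 -0.14  2.05  0.11  0.61 -1.85] elbow [0.24 0.06 0.81] coldist 0.129
('direct', 2) q [-0.4   0.62 -0.1   2.08  0.14  0.44 -1.87] elbow [0.3  0.08 0.77] coldist 0.125
('direct', 3) q [-0.38  0.73 -0.12  1.81  0.14  0.61 -1.84] elbow [0.34 0.09 0.74] coldist 0.111
('near rot', 0) q [-0.16  0.21 -0.73  2.19  0.19  0.8  -0.71] elbow [0.11 0.   0.86] coldist 0.223
('near rot', 1) q [-0.4   0.18 -0.45  2.19  0.11  0.79 -2.18] elbow [0.09 0.02 0.86] coldist 0.235
('near rot', 2) q [-0.23  0.51 -0.32  2.05  0.27  0.62 -1.99] elbow [0.25 0.02 0.8 ] coldist 0.106
('near rot', 3) q [-0.29  0.64 -0.25  2.08  0.33  0.46 -2.05] elbow [0.31 0.05 0.77] coldist 0.096
('near rot', 4) q [-0.28  0.75 -0.27  1.81  0.32  0.63 -2.  ] elbow [0.35 0.05 0.73] coldist 0.073
('loop low-far', 0) q [-0.69  0.47 -0.13  2.09  0.11  0.59 -2.17] elbow [0.2  0.13 0.81] coldist 0.227
('loop low-far', 1) q [-0.72  0.67 -0.14  1.37  0.1   1.11 -2.13] elbow [0.27 0.18 0.76] coldist 0.223
('loop low-
[... 396 characters left out ...]
.136
('loop low-far', 6) q [-0.44  0.62 -0.06  2.08  0.08  0.44 -1.81] elbow [0.29 0.09 0.77] coldist 0.134
('loop low-far', 7) q [-0.42  0.73 -0.06  1.81  0.07  0.61 -1.79] elbow [0.34 0.1  0.74] coldist 0.124
('far rot', 0) q [-0.47  0.73 -0.58  1.37  0.41  1.16 -0.79] elbow [0.33 0.12 0.74] coldist 0.142
('far rot', 1) q [-0.68  0.67 -0.2   1.37  0.14  1.11 -2.16] elbow [0.28 0.17 0.76] coldist 0.213
('far rot', 2) q [-0.34  0.5  -0.18  2.05  0.15  0.61 -1.88] elbow [0.25 0.05 0.81] coldist 0.123
('far rot', 3) q [-0.37  0.63 -0.14  2.08  0.19  0.45 -1.92] elbow [0.3  0.07 0.77] coldist 0.118
('far rot', 4) q [-0.36  0.73 -0.15  1.81  0.18  0.61 -1.88] elbow [0.34 0.08 0.74] coldist 0.102
```

```bash
python3 -m handwheel '[{"dx":0,"dy":0,"dz":0,"wx":0,"wy":0,"wz":0.175,"claw":0},{"dx":0,"dy":0,"dz":0,"wx":0,"wy":0,"wz":0.175,"claw":0},{"dx":0,"dy":0,"dz":0,"wx":0,"wy":0,"wz":0.175,"claw":0},{"dx":0,"dy":0,"dz":0,"wx":0,"wy":0,"wz":0.175,"claw":0},{"dx":0,"dy":0,"dz":0,"wx":0,"wy":0,"wz":0.175,"claw":0},{"dx":0,"dy":0,"dz":0,"wx":0,"wy":0,"wz":0.175,"claw":0},{"dx":0,"dy":0,"dz":0,"wx":0,"wy":0,"wz":0.175,"claw":0},{"dx":0,"dy":0,"dz":0,"wx":0,"wy":0,"wz":0.175,"claw":0}]'; python3 -m handwheel '[{"dx":0,"dy":0,"dz":0,"wx":0,"wy":0,"wz":0.17,"claw":0},{"dx":0,"dy":0,"dz":0,"wx":0,"wy":0,"wz":0,"claw":0}]'; sed -i 's/-np.pi\/2,3)/,3)/; s/yaw-err/yaw-fix/' st.py; python3 st.py
cat > where.py <<'E'
import io,contextlib
from fk import *
m=np.load('m.npz');P=m['P'];sg=m['sg'];E,W,T,_=fk(monitor.observe()['qpos'],P,sg)
a=np.linspace(0,1,50)[:,None]; pts=np.vstack([np.array([[0,0,P[0]]])*(1-a)+E*a,E*(1-a)+W*a])
dd=np.abs(pts[:,:2]-[.4,-.058])-[.02,.04];print('elbow',E.round(3),'coldist',np.linalg.norm(np.maximum(dd,0),axis=1).min().round(3))
E
python3 where.py
python3 - <<'E'
from h import *
a=optics.grab_frame("top")["frame"][145:265,170:300];b=optics.grab_frame("side")["frame"][165:285,205:335]
cv2.imwrite("pics/g.png",cv2.resize(np.hstack([a,b]),None,fx=3.05,fy=3.05,interpolation=cv2.INTER_CUBIC))
E
```

```text
clock: 10.72
position: [0.3677, 0.2859, 0.1133]
tool_rot: [3.141, 0.001, 0.475]
force: [-0.3, 1.4, -0.5]
grip_width: -0.0001
finger_force: 0.0
clock: 10.98
position: [0.3677, 0.2861, 0.1135]
tool_rot: [3.141, 0.001, 0.311]
force: [0.3, -0.5, 0.3]
grip_width: -0.0002
finger_force: 0.0
q [-0.66  0.46 -0.16  2.1   0.13  0.59 -2.17]
tcp fixture mm -100.0 -2.0 z 113.5 yaw-fix -0.005 F [ 0.3 -0.5  0.3]
elbow [0.202 0.118 0.816] coldist 0.222
```

View pics/g.png

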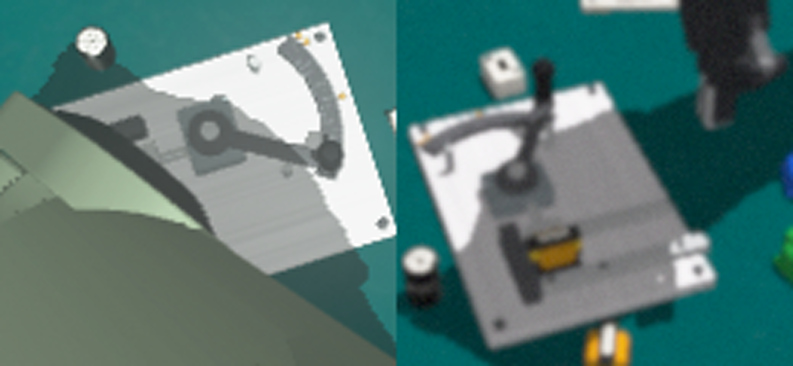

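Side view: the transformer, (555, 248), now sits against the dark end stop at (520, 260). The lever is still open, with its handle at (543, 75). I'll move next to the handle on its −x side.

```bash
python3 -m handwheel '[{"dx":1.6,"dy":4.9,"dz":0,"wx":0,"wy":0,"wz":0,"claw":0},{"dx":1.6,"dy":4.9,"dz":0,"wx":0,"wy":0,"wz":0,"claw":0},{"dx":1.2,"dy":5,"dz":0,"wx":0,"wy":0,"wz":0,"claw":0},{"dx":0,"dy":0,"dz":0,"wx":0,"wy":0,"wz":0,"claw":0}]'; python3 st.py; python3 where.py; python3 -m handwheel '[{"dx":0,"dy":0,"dz":3,"wx":0,"wy":0,"wz":0,"claw":0},{"dx":0,"dy":0,"dz":2.5,"wx":0,"wy":0,"wz":0,"claw":0},{"dx":0,"dy":0,"dz":1.2,"wx":0,"wy":0,"wz":0,"claw":0},{"dx":0,"dy":0,"dz":0,"wx":0,"wy":0,"wz":0,"claw":0}]'; python3 st.py; python3 where.py
python3 - <<'E'
from h import *
b=optics.grab_frame("side")["frame"][155:275,205:325]
cv2.imwrite("pics/h.png",cv2.resize(b,None,fx=5,fy=5,interpolation=cv2.INTER_CUBIC))
E
```

```text
clock: 11.58
position: [0.4566, 0.155, 0.114]
tool_rot: [3.14, 0.0, 0.307]
force: [-0.9, 0.9, -0.7]
grip_width: 0.0002
finger_force: 0.0
q [-0.33  0.48 -0.16  2.06  0.13  0.61 -1.84]
tcp fixture mm -56.3 -154.3 z 114.0 yaw-fix -0.009 F [-0.9  0.9 -0.7]
elbow [0.238 0.047 0.812] coldist 0.119
clock: 12.08
position: [0.4546, 0.159, 0.0469]
tool_rot: [-3.142, 0.001, 0.312]
force: [0.3, 0.3, 1.0]
grip_width: 0.0003
finger_force: 0.0
q [-0.36  0.6  -0.13  2.1   0.16  0.45 -1.88]
tcp fixture mm -56.9 -149.8 z 46.9 yaw-fix -0.004 F [0.3 0.3 1. ]
elbow [0.291 0.067 0.778] coldist 0.117
```

View pics/h.png

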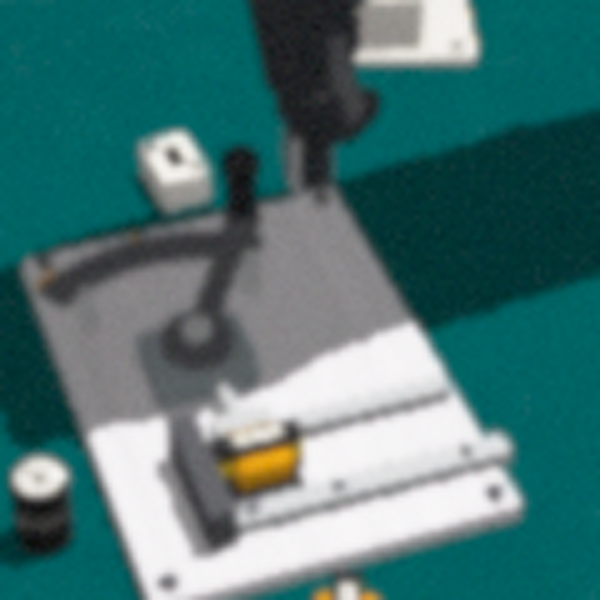

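The fingertips, crop (305, 165), stand just right of the handle at (240, 185). The transformer at (258, 455) is home against the stop. I'll push the lever along its arc.

```bash
python3 -m handwheel '[{"dx":0.6,"dy":0.05,"dz":0,"wx":0,"wy":0,"wz":0,"claw":0},{"dx":0.6,"dy":0.05,"dz":0,"wx":0,"wy":0,"wz":0,"claw":0},{"dx":0.5,"dy":0.3,"dz":0,"wx":0,"wy":0,"wz":0,"claw":0},{"dx":0.5,"dy":0.25,"dz":0,"wx":0,"wy":0,"wz":0,"claw":0}]'; python3 st.py;  python3 -m handwheel '[{"dx":0.5,"dy":0.25,"dz":0,"wx":0,"wy":0,"wz":0,"claw":0},{"dx":0.5,"dy":0.2,"dz":0,"wx":0,"wy":0,"wz":0,"claw":0},{"dx":0.5,"dy":0.15,"dz":0,"wx":0,"wy":0,"wz":0,"claw":0},{"dx":0.5,"dy":0.1,"dz":0,"wx":0,"wy":0,"wz":0,"claw":0}]'; python3 st.py; python3 where.py
```

```text
clock: 12.62
position: [0.4781, 0.159, 0.0474]
tool_rot: [3.141, 0.001, 0.31]
force: [-4.4, -1.6, 2.9]
grip_width: 0.0001
finger_force: 2.3
q [-0.34  0.62 -0.13  2.04  0.16  0.49 -1.85]
tcp fixture mm -34.6 -157.2 z 47.4 yaw-fix -0.006 F [-4.4 -1.6  2.9]
clock: 13.12
position: [0.4998, 0.1586, 0.0473]
tool_rot: [-3.142, -0.0, 0.31]
force: [-0.9, -0.1, 0.3]
grip_width: 0.0
finger_force: 0.0
q [-0.32  0.64 -0.13  1.99  0.16  0.52 -1.83]
tcp fixture mm -14.1 -164.3 z 47.3 yaw-fix -0.006 F [-0.9 -0.1  0.3]
elbow [0.311 0.058 0.766] coldist 0.098
```

Run:
```python
from h import *
a=optics.grab_frame("top");b=optics.grab_frame("side")["frame"][155:275,205:325]
A=a["frame"].copy()
# column's middle corners at heights: draw expected left edges
for y in(-.018,):
  for x in(.38,.42):
    for z in(0,.3,.5,.6,.7):
        u=proj(a,[x,y,z])[0]; cv2.circle(A,(int(u[0]),int(u[1])),2,(0,0,255),-1); print(x,z,u.round())
print(monitor.observe()['joint_efforts'].round(1))
im=np.hstack([A,cv2.resize(b,(288,288),interpolation=cv2.INTER_CUBIC).__class__(0) if 0 else np.vstack([cv2.resize(b,(288,288),interpolation=cv2.INTER_CUBIC),np.zeros((96,288,3),np.uint8)])])
cv2.imwrite("pics/i.png",im)
```

```text
0.38 0 [360. 248.]
0.38 0.3 [406. 239.]
0.38 0.5 [475. 225.]
0.38 0.6 [544. 211.]
0.38 0.7 [683. 183.]
0.42 0 [360. 230.]
0.42 0.3 [405. 212.]
0.42 0.5 [472. 186.]
0.42 0.6 [538. 159.]
0.42 0.7 [669. 107.]
[  0.3 -88.1   0.3 -21.6   0.    0.2   0.1]
```

View pics/i.png

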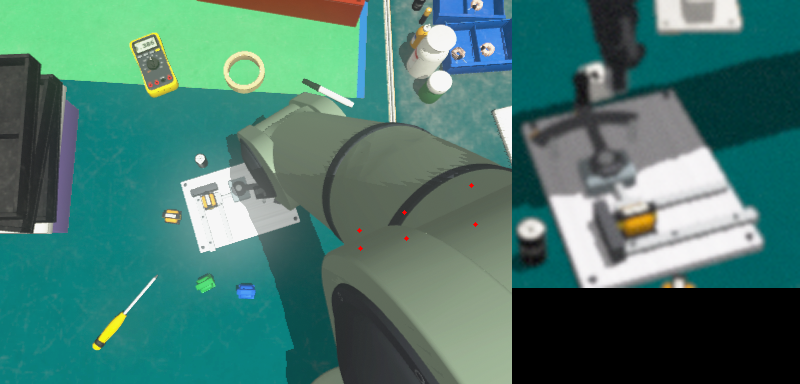

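The lever is at its first notch (handle in the side crop (585, 85)), and the transformer is still home. The elbow comes near the column, so I'll simulate leaning the tool about the push axis to swing the elbow away.

```bash
cat > sim3.py <<'E'
import io,contextlib
with contextlib.redirect_stdout(io.StringIO()): exec(open('sim.py').read().split("q=np.array(D[5][0])")[0].replace("D[:]=D[:6]+[(s['qpos'],s['position'],s['tool_rot'][2])]","D[:]=D[:6]+[([-.34,.5,-.57,2.09,.44,.66,-.9],[.3688,.2868,.1162],1.88)]"))
fx=np.load('fix.npy')
def w(x,y,z): c,s_=np.cos(fx[2]),np.sin(fx[2]);return np.array([fx[0]+(c*x-s_*y)/1e3,fx[1]+(s_*x+c*y)/1e3,z/1e3])
def clear(q):
    E,W,T,_=fk(q,P,sg); U=Ro.from_euler('z',sg[0]*q[0]+P[4])*Ro.from_euler('y',q[1])*Ro.from_euler('z',sg[2-1]*q[2])
    n=U.apply([0,1,0]); th=np.linspace(0,2*np.pi,25); u=np.cross(n,[0,0,1]);v=np.cross(n,u)
    ring=np.vstack([E+k*n+.07*(np.cos(t)*u+np.sin(t)*v) for k in(-.085,.085) for t in th])
    dd=np.abs(ring[:,:2]-[.4,-.058])-[.02,.04]
    return E.round(3),np.linalg.norm(np.maximum(dd,0),axis=1).min().round(3),q.round(2)
q0=s['qpos'];print('now',*clear(q0))
O=lambda yaw,t: down(fx[2]+yaw)*Ro.from_rotvec([t,0,0])
for yaw,t in((0,0),(0,-.35),(-.3,-.35),(0,-.5),(-.2,-.5)):
    q=step(q0,w(-20,-150,47),O(yaw,t));print(yaw,t,*clear(q))
    for p in((6,-165,47),(30,-161,47),(52,-153,47)): q=step(q,w(*p),O(yaw,t));print('   ',p,*clear(q))
E
python3 sim3.py
```

```text
now [0.31  0.059 0.766] 0.006 [-0.32  0.64 -0.13  1.99  0.16  0.52 -1.83]
0 0 [0.311 0.076 0.763] 0.023 [-0.38  0.66 -0.13  1.99  0.16  0.51 -1.87]
    (6, -165, 47) [0.324 0.069 0.754] 0.013 [-0.35  0.68 -0.13  1.92  0.16  0.55 -1.84]
    (30, -161, 47) [0.333 0.074 0.745] 0.012 [-0.35  0.71 -0.14  1.86  0.16  0.59 -1.84]
    (52, -153, 47) [0.342 0.081 0.737] 0.016 [-0.37  0.73 -0.14  1.8   0.16  0.62 -1.85]
0 -0.35 [0.262 0.224 0.743] 0.175 [-0.84  0.72  0.2   1.95  0.38  0.6  -2.26]
    (6, -165, 47) [0.278 0.216 0.735] 0.161 [-0.8   0.74  0.19  1.9   0.37  0.62 -2.22]
    (30, -161, 47) [0.289 0.218 0.727] 0.159 [-0.78  0.76  0.18  1.83  0.36  0.66 -2.2 ]
    (52, -153, 47) [0.297 0.222 0.718] 0.158 [-0.78  0.78  0.17  1.77  0.35  0.7  -2.19]
-0.3 -0.35 [0.277 0.226 0.731] 0.17 [-0.82  0.75  0.21  1.87  0.25  0.73 -2.41]
    (6, -165, 47) [0.293 0.22  0.722] 0.158 [-0.78  0.77  0.21  1.8   0.25  0.75 -2.37]
    (30, -161, 47) [0.303 0.223 0.713] 0.156 [-0.77  0.8   0.2   1.74  0.24  0.79 -2.36]
    (52, -153, 47) [0.311 0.227 0.703] 0.157 [-0.77  0.82  0.19  1.67  0.23  0.83 -2.35]
0 -0.5 [0.242 0.279 0.72 ] 0.228 [-0.99  0.78  0.3   1.92  0.44  0.67 -2.39]
    (6, -165, 47) [0.259 0.272 0.713] 0.214 [-0.94  0.8   0.29  1.87  0.44  0.69 -2.34]
    (30, -161, 47) [0.27  0.273 0.705] 0.211 [-0.93  0.82  0.28  1.8   0.43  0.73 -2.32]
    (52, -153, 47) [0.278 0.275 0.696] 0.209 [-0.91  0.84  0.27  1.73  0.41  0.77 -2.3 ]
-0.2 -0.5 [0.26  0.275 0.71 ] 0.217 [-0.95  0.81  0.28  1.84  0.34  0.79 -2.46]
    (6, -165, 47) [0.277 0.269 0.702] 0.205 [-0.91  0.83  0.28  1.78  0.34  0.81 -2.42]
    (30, -161, 47) [0.287 0.271 0.693] 0.202 [-0.89  0.85  0.27  1.71  0.34  0.85 -2.4 ]
    (52, -153, 47) [0.295 0.274 0.683] 0.202 [-0.88  0.87  0.26  1.64  0.33  0.89 -2.39]
```

```bash
python3 -m handwheel '[{"dx":-0.5,"dy":0,"dz":-0.2,"wx":0,"wy":0,"wz":0,"claw":0},{"dx":0,"dy":0,"dz":0,"wx":-0.08,"wy":0,"wz":0,"claw":0},{"dx":0,"dy":0,"dz":0,"wx":-0.09,"wy":0,"wz":0,"claw":0},{"dx":0,"dy":0,"dz":0,"wx":-0.08,"wy":0,"wz":0,"claw":0},{"dx":0,"dy":0.5,"dz":0.12,"wx":0,"wy":0,"wz":0,"claw":0},{"dx":0,"dy":0,"dz":0,"wx":0,"wy":0,"wz":0,"claw":0}]'; python3 st.py; python3 sim3.py | head -1
```

```text
clock: 14.02
position: [0.496, 0.1513, 0.0495]
tool_rot: [2.893, 0.0, 0.309]
force: [-0.7, -0.0, -0.3]
grip_width: 0.0002
finger_force: 0.0
q [-0.64  0.66  0.11  2.    0.33  0.56 -2.1 ]
tcp fixture mm -19.9 -170.1 z 49.5 yaw-fix -0.007 F [-0.7 -0.  -0.3]
now [0.283 0.158 0.76 ] 0.111 [-0.64  0.66  0.11  2.    0.33  0.56 -2.1 ]
```

```bash
python3 -m handwheel '[{"dx":0.7,"dy":0,"dz":0,"wx":0,"wy":0,"wz":0,"claw":0},{"dx":0.7,"dy":0,"dz":0,"wx":0,"wy":0,"wz":0,"claw":0},{"dx":0.6,"dy":0,"dz":0,"wx":0,"wy":0,"wz":0,"claw":0},{"dx":0.6,"dy":0,"dz":0,"wx":0,"wy":0,"wz":0,"claw":0},{"dx":0.5,"dy":-0.1,"dz":-0.02,"wx":0,"wy":0,"wz":0,"claw":0}]'; python3 st.py;  python3 -m handwheel '[{"dx":0.5,"dy":-0.1,"dz":-0.02,"wx":0,"wy":0,"wz":0,"claw":0},{"dx":0.5,"dy":-0.1,"dz":-0.02,"wx":0,"wy":0,"wz":0,"claw":0},{"dx":0.5,"dy":-0.1,"dz":-0.03,"wx":0,"wy":0,"wz":0,"claw":0},{"dx":0.5,"dy":-0.15,"dz":-0.04,"wx":0,"wy":0,"wz":0,"claw":0}]'; python3 st.py; python3 sim3.py|head -1
```

```text
clock: 14.7
position: [0.5253, 0.1624, 0.0492]
tool_rot: [2.891, 0.001, 0.31]
force: [-2.4, -2.6, 0.6]
grip_width: -0.0
finger_force: 1.6
q [-0.62  0.7   0.1   1.92  0.32  0.61 -2.07]
tcp fixture mm 11.3 -168.6 z 49.2 yaw-fix -0.006 F [-2.4 -2.6  0.6]
clock: 15.2
position: [0.543, 0.1733, 0.0492]
tool_rot: [2.891, 0.0, 0.31]
force: [-0.6, -1.0, -0.5]
grip_width: 0.0001
finger_force: 0.5
q [-0.62  0.72  0.09  1.86  0.31  0.65 -2.06]
tcp fixture mm 31.5 -163.8 z 49.2 yaw-fix -0.006 F [-0.6 -1.  -0.5]
now [0.306 0.16  0.742] 0.104 [-0.62  0.72  0.09  1.86  0.31  0.65 -2.06]
```

```bash
python3 -m handwheel '[{"dx":0.5,"dy":-0.15,"dz":-0.04,"wx":0,"wy":0,"wz":0,"claw":0},{"dx":0.5,"dy":-0.15,"dz":-0.04,"wx":0,"wy":0,"wz":0,"claw":0},{"dx":0.5,"dy":-0.15,"dz":-0.04,"wx":0,"wy":0,"wz":0,"claw":0},{"dx":0.2,"dy":-0.1,"dz":-0.03,"wx":0,"wy":0,"wz":0,"claw":0},{"dx":0,"dy":0,"dz":0,"wx":0,"wy":0,"wz":0,"claw":0}]'; python3 st.py;  python3 -m handwheel '[{"dx":0.2,"dy":0,"dz":0,"wx":0,"wy":0,"wz":0,"claw":0},{"dx":0.1,"dy":0,"dz":0,"wx":0,"wy":0,"wz":0,"claw":0}]'; python3 st.py; python3 sim3.py|head -1
```

```text
clock: 15.88
position: [0.5573, 0.184, 0.0493]
tool_rot: [2.892, 0.0, 0.31]
force: [-0.3, -0.3, 0.3]
grip_width: -0.0
finger_force: 0.0
q [-0.61  0.73  0.08  1.82  0.3   0.67 -2.05]
tcp fixture mm 48.5 -158.1 z 49.3 yaw-fix -0.006 F [-0.3 -0.3  0.3]
clock: 16.12
position: [0.5603, 0.1848, 0.0494]
tool_rot: [2.892, -0.0, 0.31]
force: [0.2, -0.9, 0.3]
grip_width: -0.0003
finger_force: 0.0
q [-0.61  0.74  0.08  1.81  0.3   0.68 -2.05]
tcp fixture mm 51.5 -158.2 z 49.4 yaw-fix -0.006 F [ 0.2 -0.9  0.3]
now [0.314 0.162 0.735] 0.103 [-0.61  0.74  0.08  1.81  0.3   0.68 -2.05]
```

Keep nudging until a firm stop is felt.

```bash
python3 -m handwheel '[{"dx":0.15,"dy":0,"dz":0,"wx":0,"wy":0,"wz":0,"claw":0},{"dx":0.1,"dy":0,"dz":0,"wx":0,"wy":0,"wz":0,"claw":0}]' >/dev/null; python3 st.py;  python3 -m handwheel '[{"dx":0.15,"dy":0,"dz":0,"wx":0,"wy":0,"wz":0,"claw":0},{"dx":0,"dy":0,"dz":0,"wx":0,"wy":0,"wz":0,"claw":0}]'>/dev/null; python3 st.py
```

```text
q [-0.61  0.74  0.08  1.8   0.3   0.68 -2.05]
tcp fixture mm 52.3 -158.3 z 49.1 yaw-fix -0.006 F [-14.6  -2.    7.8]
q [-0.61  0.74  0.08  1.8   0.3   0.69 -2.05]
tcp fixture mm 52.5 -158.3 z 48.9 yaw-fix -0.007 F [-21.   -3.4  12. ]
```

Firm hard stop at the expected position. Back off, rise, and look.

```bash
python3 -m handwheel '[{"dx":-1,"dy":0,"dz":0,"wx":0,"wy":0,"wz":0,"claw":0},{"dx":-3,"dy":0,"dz":0,"wx":0,"wy":0,"wz":0,"claw":0},{"dx":-4,"dy":0,"dz":-2,"wx":0,"wy":0,"wz":0,"claw":0},{"dx":-4,"dy":0,"dz":-4,"wx":0,"wy":0,"wz":0,"claw":0},{"dx":-2,"dy":0,"dz":-4,"wx":0,"wy":0,"wz":0,"claw":0},{"dx":0,"dy":0,"dz":0,"wx":0,"wy":0,"wz":0,"claw":0}]'; python3 st.py; python3 sim3.py|head -1
python3 - <<'E'
from h import *
b=optics.grab_frame("side")["frame"][155:275,205:325]
cv2.imwrite("pics/j.png",cv2.resize(b,None,fx=5,fy=5,interpolation=cv2.INTER_CUBIC))
E
```

```text
clock: 17.42
position: [0.423, 0.1679, 0.1486]
tool_rot: [2.894, -0.004, 0.312]
force: [-0.1, 0.0, -0.2]
grip_width: 0.0
finger_force: 0.0
q [-0.75  0.42  0.09  2.1   0.29  0.73 -2.15]
tcp fixture mm -84.2 -131.6 z 148.6 yaw-fix -0.004 F [-0.1  0.  -0.2]
now [0.173 0.123 0.826] 0.146 [-0.75  0.42  0.09  2.1   0.29  0.73 -2.15]
```

View pics/j.png

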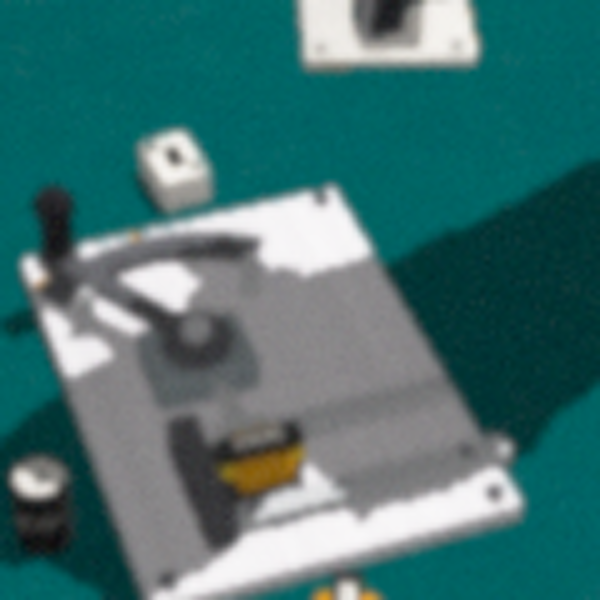

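The lever is at its second stop, with the handle at (55, 230) by the two pips. The transformer at (258, 465) is home and clamped, and the capacitor, block and waiting transformer have not moved. The robot is clear, so I'm handing in.

```bash
python3 -c "
from workcell import job_done;print(job_done())"
```

```text
the job is handed in; nothing more can be done
None
```

The transformer was pushed home against the end stop, then the lever was pushed past its first notch to the hard second stop, and I handed the job in at about 17.5 s on the robot's clock; the final picture showed it clamped and the loose parts where they had been, but hand-in returned no verdict.

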